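# Clear plaster offcuts into the catch drawer and shut it

### The arm

A 6-joint arm with a two-finger parallel gripper is mounted at the origin on the work surface. World frame = base frame: x ahead of the robot, y to its left, z up, the work surface at z = 0. Lengths are in mm, angles in rad, forces in N, time in s.
With the tool pointing down it reaches from about 300 to 775 mm from the base axis. Payload 14.6 kg.
Tool frame: the origin (TCP) lies at the very end of the fingers, on their centre line; the grasp point (between the pads) lies 19 mm behind it; z points along the fingers, y is the line along which they close (so a half turn about z gives the same grasp; the last joint's range is limited). The gripper opens to 94 mm and grips with 3 to 60 N. Pads are 16 mm wide; open, the fingers measure 119 mm over their backs; the gripper's body (75 mm by 177 mm) begins 78 mm behind the grasp point.
Start: joints at [-1.248, 0.3, 1.521, -0, 1.321, -0.067], TCP at [208.994, -508.734, 205.446] pointing down, gripper open.
Joint ranges: [-3.03, 3.03], [-0.79, 2.21], [0.23, 2.52], [-1.04, 4.18], [0, 3.07], [-2.55, 2.55]. Speed limits (rad/s): [2.22, 2.22, 2.57, 3.14, 3.14, 3.14].

### API

Orientations are given as [roll, pitch, yaw] about the fixed x, y, z axes, in that order (R = Rz(yaw) Ry(pitch) Rx(roll)).
In Python, from cell import manip, camera, get_calibration gives the robot as it stands. The module is installed in compiled form; this text tells all that it offers.
- The arm moves only by the tool jog_arm, never from a script. Its argument "plan" is one flat list of numbers, 6 for each row, row after row: the shift along the world's x, y, z in m, then the turn, a rotation vector about the world's x, y, z in degrees. A call has 1 to 20 rows; each row is the pose to reach, as a shift and turn from the pose commanded when the call began; what a row does not reach only later rows make up. A row lasts 1/10 s, in which the tool goes at most 50 mm and 8.59 degrees, less where a joint would pass 70% of its speed; a pose out of reach is approached as far as the arm can. A call with a gripper value outside its range is refused whole. "claw" is the finger opening in m, from 0 to 0.094, set as the call begins (left out, the last holds). The fingers move at their own pace and stop on an object; "force" is the grip in N (left out, the last holds). Time passes only in rows, so rows that repeat a pose let the fingers close. It gives the time, the measured TCP pose, the force, the opening and the grip force at its end, in the units of the state.
- manip.read_state(): the state, without advancing time (a new reading comes with each control period).
- camera(name): name is "scene" or "top"; returns (picture, depth): 384x512x3 uint8, red, green, blue; 384x512 float32, mm along the optical axis (not along the pixel's ray), 0 where there is no reading.
- get_calibration(name): a dict with "fx", "fy", "cx", "cy" (pixels), "origin" and "attitude" of the camera in the world. Camera axes: x right, y down, z forward; pixel columns grow to the right and rows downward; lengths in mm; the calibration is good to about 2 mm. A picture is of the moment at which its call begins. get_calibration takes no time and is no camera call.
- manip.sign_off(): hands the job in; it is judged then, once.
The state is a dict: "clock": time; "joints": joint angles; "qd": joint speeds; "effort": joint torques, N m; "eef_pos": TCP position; "eef_rot": TCP orientation; "wrist_force": force on the tool from outside, world axes, zero at the start; "moment": the same for the moment, N m; "finger_gap": finger opening in mm; "finger_force": force on a finger pad.
Only numpy, scipy, OpenCV 4.12 (cv2) and the standard library are available. Lean on these libraries where they do the work, as an engineer would, in place of code of your own. Each camera call takes 0.05 s, during which the arm holds its last target. There are 200 camera calls.

### The job

Clear the three plaster offcuts from under the clear shield of the trimming station into its open catch drawer, then push the drawer fully shut until it clicks home. Do not bump the shield, and leave the tooth cast on the deck and the things on the bench where they are.

Things in the scene. Friction and masses are not known exactly. Their poses are not given: they have to be found in the camera images.
- station: Trimming station fixed to the bench: white casing 180 mm deep (x), 306 wide (y), with a brown wooden deck, top 75 mm above the bench, slab 10 mm. Origin: middle of the underside; x points from front (robot's side) to back; yaw within 15 degrees. Deck front edge at x = -90 mm, back edge +90 with a 10 mm lip, no side rails. The drawer slides out below the deck's front edge.
- shield: Clear plate fixed over the deck, 140 mm deep, 280 wide, 4 thick, underside 165 mm above the deck, on two 12 mm posts at the deck's back corners (station x 80, y +-125 mm). Station's origin and axes. Open at front and sides. The offcuts lie 14 to 31 mm behind its front edge, out of reach of an upright gripper; fingers leaning about 30 to 40 degrees, pointing down and away from the robot, get in.
- shield_edge (a point): Middle of the lower front edge of the clear shield, 240 mm above the bench and 39 mm behind the deck's front edge (station x = -51 mm).
- drawer (a joint): Catch drawer: 0 = shut, grows (m) as it comes out towards the robot, to 0.11. Starts open 0.085 to 0.105. It slides with about 1.5 N of friction and stays where it is left; about 14 mm before shut it meets a spring catch that takes about 9 N to push through; over the last 6 mm or so the catch draws it home and holds it against a hard stop.
- drawer_in (a point): Middle of the drawer's inner floor, 10 mm above the bench; moves with the drawer, axes as the station's. Inside, the drawer is 144 mm long (x from -75 to +69 mm) and 258 wide; side walls 6 mm thick, 50 mm high; front panel 10 mm thick, its top 62 mm above the bench. Only the part in front of the deck's front edge, as long as the drawer is open, is uncovered.
- drawer_grip (a point): Middle of the front face of the drawer's aluminium grip strip (120 mm wide, 10 high, standing 12 mm out from the middle of the front panel), 45 mm above the bench; moves with the drawer. Push here, away from the robot, to shut the drawer. With the drawer shut it is at station x = -112 mm.
- offcut_a: Loose lump of set white plaster, one of the three offcuts to clear; origin at its middle, z up at the start. Starts under the shield on the deck. 20 to 45 g. Stepped block, 34 mm long (x), 24 mm wide (y), 24 mm high.
- offcut_b: Loose lump of set white plaster, one of the three offcuts to clear; origin at its middle, z up at the start. Starts under the shield on the deck. 20 to 45 g. Round stub, 30 mm across at the foot, 27 mm at the top, 24 mm high.
- offcut_c: Loose lump of set white plaster, one of the three offcuts to clear; origin at its middle, z up at the start. Starts under the shield on the deck. 20 to 45 g. Angular chunk, 30 mm long (x), 28 mm wide at one end and 22 mm at the other (y), 20 mm high.
- cast: The finished piece, to be left where it is: a white plaster tooth cast, a flat base 46 x 64 x 16 mm with a horseshoe row of knobbly teeth on top, 26 mm high in all, standing free towards the back of the deck behind the offcuts. Origin: middle of its underside.
- bottle: Bystander: brown bottle, 60 mm across, 130 mm high, loose on the bench. Origin: middle of its foot.
- bowl: Bystander: black rubber mixing bowl, 100 mm across the rim, 60 mm high, loose on the bench. Origin: middle of its foot.
- jar: Bystander: small white jar with a metal cap, 56 mm across, 60 mm high, loose on the bench. Origin: middle of its foot.

How it is judged:
By the outcome, as a careful person would: the job done as asked, in the order asked, and still so for the second after the job is handed in, with the robot touching nothing.
It also fails if it takes over 59 s, if anything falls off the work surface, if the arm or the gripper's body presses on something with over 40 N, if the wrist force passes 120 N, or if a joint passes its speed limit or range.

## Working session

There is one attempt and no reset: what is moved stays moved. The work goes in short steps, Python scripts to look and compute and a tool call to move; the robot and the scene stay as the last step left them, time stands still between calls to the robot, and variables do not carry over. Pictures are saved under pics/ and viewed, at most 10 in all, crops included, and the job is handed in when it is done.

Besides the shell and the picture viewer there is one more tool, called after ">>>" by a JSON object that holds its "api" and its "payload", one argument or row to a line. jog_arm: Moves the arm, as the interface text tells. Its arguments: {"type":"object","properties":{"plan":{"type":"array"},"claw":{"type":"number"},"force":{"type":"number"}},"required":["plan"]}

```bash
mkdir -p pics; python3 - <<'E'
from cell import manip,camera,get_calibration
import cv2,numpy as np
for n in("scene","top"):
    p,d=camera(n); np.savez(f"{n}0.npz",p=p,d=d); cv2.imwrite(f"pics/{n}0.png",p[:,:,::-1]); print(n,get_calibration(n))
print(manip.read_state())
E
```

```text
scene {'fx': 413.6370635356914, 'fy': 413.6370635356914, 'cx': 252.76423870574737, 'cy': 193.68318925014725, 'origin': array([1571.88110848, -111.45527319,  918.49531487]), 'attitude': array([-2.21274174,  0.01564255,  1.44182918])}
top {'fx': 446.88858818923967, 'fy': 446.88858818923967, 'cx': 255.649667514526, 'cy': 199.06456089571932, 'origin': array([ 314.88327977,   -1.85260982, 1701.38148457]), 'attitude': array([-2.97568524,  0.0042247 , -1.56628843])}
{'clock': 0.1, 'joints': array([-1.24760683e+00,  3.00394404e-01,  1.52148932e+00,  7.15672187e-06,
        1.32069628e+00, -6.66353526e-02]), 'qd': array([-0.00064904, -0.00146198, -0.00243662, -0.00173809,  0.00077883,
        0.00039535]), 'effort': array([ 2.58793072e-03, -5.32640934e+01, -3.53280258e+01,  7.10396119e-02,
        2.35141284e-02, -7.20576213e-05]), 'eef_pos': array([ 208.92484004, -508.53321575,  204.96721638]), 'eef_rot': array([-3.14060796e+00, -7.26605698e-05,  3.89823042e-01]), 'wrist_force': array([-1.00353989,  0.82386225,  0.03296249]), 'moment': array([-0.05501436, -0.06133561, -0.00407265]), 'finger_force': 0.0, 'finger_gap': 94.28784382497598}
```

View pics/scene0.png

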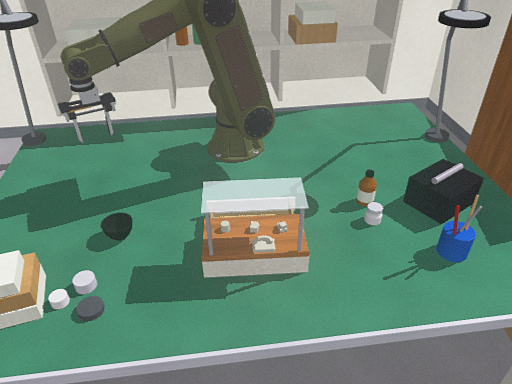

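View pics/top0.png

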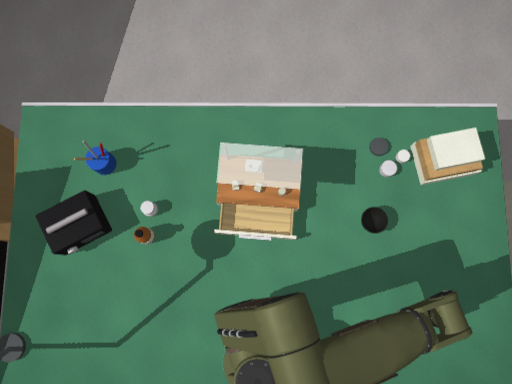

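The scene view looks back at the robot, with the station at about (255,230). In the top view, the deck is at about (258,190), the offcuts are at about (236,186), (258,188) and (282,191), and the drawer front is at about row 236. I'll zoom in on both.

```bash
cat > h.py <<'E'
import numpy as np
from scipy.spatial.transform import Rotation as R
from cell import get_calibration
def ray(n,uv):
    c=get_calibration(n); uv=np.atleast_2d(uv).astype(float)
    d=np.c_[(uv[:,0]-c['cx'])/c['fx'],(uv[:,1]-c['cy'])/c['fy'],np.ones(len(uv))]
    return c['origin'],d@R.from_euler('xyz',c['attitude']).as_matrix().T
def onplane(n,uv,z):
    o,d=ray(n,uv); return o+d*((z-o[2])/d[:,2])[:,None]
def proj(n,P):
    c=get_calibration(n); q=(np.atleast_2d(P)-c['origin'])@R.from_euler('xyz',c['attitude']).as_matrix()
    return np.c_[q[:,0]/q[:,2]*c['fx']+c['cx'],q[:,1]/q[:,2]*c['fy']+c['cy']]
E
python3 - <<'E'
import cv2,numpy as np
a=np.load("top0.npz")['p'][135:245,205:315,::-1]; b=np.load("scene0.npz")['p'][170:280,195:315,::-1]
a=cv2.resize(a,(385,385),interpolation=cv2.INTER_CUBIC); b=cv2.resize(b,(415,385),interpolation=cv2.INTER_CUBIC)
cv2.imwrite("pics/crop0.png",np.hstack([a,b]))
E
```

```text
(no output)
```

View pics/crop0.png

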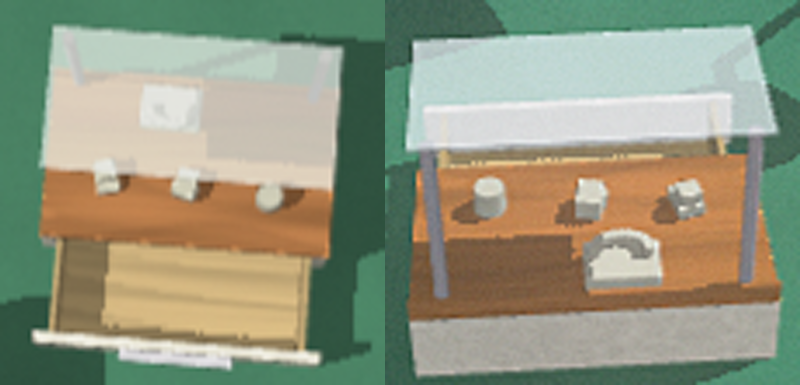

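```bash
python3 - <<'E'
from h import *
import cv2
T=lambda *p:np.array(p)/3.5+[205,135]
S=lambda *p:(np.array(p)-[385,0])/[3.458,3.5]+[195,170]
fc=onplane("top",[T(40,237),T(329,257)],75); print("deck front corners",fc)
d=fc[0]-fc[1]; print("w",np.hypot(*d[:2]),"yaw",np.degrees(np.arctan2(-d[0],d[1])))
sh=onplane("top",[T(42,167),T(333,187)],242);print("shield front",sh); 
bc=onplane("scene",[S(412,308),S(779,302)],75);print("deck back",bc)
d=bc[1]-bc[0]; print("w",np.hypot(*d[:2]),"yaw",np.degrees(np.arctan2(-d[0],d[1])))
print("panel",onplane("top",[T(34,337),T(320,357)],62)); print("grip front",onplane("top",[T(120,358),T(230,367)],47))
# blobs in scene: white mask
p=np.load("scene0.npz")['p'][:,:,:].astype(int)
for nm,(x0,y0,x1,y1) in dict(b=(478,172,508,220),c=(572,175,610,222),a=(666,175,712,222)).items():
    u0=S(x0,y0).astype(int);u1=S(x1,y1).astype(int)+1
    r=p[u0[1]:u1[1],u0[0]:u1[0]]; m=(r[:,:,0]-r[:,:,2]<30)
    v,u=np.nonzero(m); c=np.array([u.mean(),v.mean()])+u0; print(nm,m.sum(),c, np.array([u.min(),u.max()])+u0[0],np.array([v.min(),v.max()])+u0[1],onplane("scene",c,87))
print("top", onplane("top",[T(107,178),T(187,183),T(269,196)],87))
print("cast base center", onplane("scene",[S(623,268)],83))
E
```

```text
deck front corners [[ 572.99300767  150.76902971   75.        ]
 [ 552.89216901 -153.25104965   75.        ]]
w 304.6838564334641 yaw -3.782708782593123
shield front [[ 613.98431108  134.47521602  242.        ]
 [ 595.62029062 -142.27386878  242.        ]]
deck back [[ 731.16413481 -158.16179468   75.        ]
 [ 767.65186724  139.54202497   75.        ]]
w 299.9315235987311 yaw -6.987542845003447
panel [[ 468.6763435   156.27239437   62.        ]
 [ 448.92268759 -143.82060797   62.        ]]
grip front [[448.21157036  66.30439247  47.        ]
 [439.19441091 -49.99085512  47.        ]]
b 88 [224.70454545 226.06818182] [221 229] [221 231] [[617.5787329  -86.95906807  87.        ]]
c 88 [253.77272727 226.63636364] [250 258] [221 232] [[6.33109253e+02 2.60433400e-01 8.70000000e+01]]
a 85 [281.75294118 226.47058824] [277 286] [222 232] [[644.76019849  84.26936366  87.        ]]
top [[634.19677869  80.33163889  87.        ]
 [629.15045135  -3.8391903   87.        ]
 [615.5738744  -89.93849039  87.        ]]
cast base center [[718.7169891   18.13064786  83.        ]]
```

```bash
python3 - <<'E'
from scipy.spatial.transform import Rotation as R
s=R.from_euler('xyz',[3.14159,0,.39]); t=R.from_euler('z',-3.8,degrees=True)*R.from_euler('y',-38,degrees=True)*R.from_euler('x',180,degrees=True)
print((t*s.inv()).as_rotvec(degrees=True),t.as_euler('xyz'))
E
```

```text
[  6.17504861 -37.82094405 -25.17327342] [ 3.14159265 -0.66322512 -0.06632251]
```

>>> {"api": "jog_arm", "payload": {
  "plan": [0.315,0.598,-0.005,6.2,-37.8,-25.2,0.315,0.598,-0.005,6.2,-37.8,-25.2,0.315,0.598,-0.005,6.2,-37.8,-25.2,0.315,0.598,-0.005,6.2,-37.8,-25.2,0.315,0.598,-0.005,6.2,-37.8,-25.2,0.315,0.598,-0.005,6.2,-37.8,-25.2,0.315,0.598,-0.005,6.2,-37.8,-25.2,0.315,0.598,-0.005,6.2,-37.8,-25.2,0.315,0.598,-0.005,6.2,-37.8,-25.2,0.315,0.598,-0.005,6.2,-37.8,-25.2,0.315,0.598,-0.005,6.2,-37.8,-25.2,0.315,0.598,-0.005,6.2,-37.8,-25.2,0.315,0.598,-0.005,6.2,-37.8,-25.2,0.315,0.598,-0.005,6.2,-37.8,-25.2,0.315,0.598,-0.005,6.2,-37.8,-25.2,0.315,0.598,-0.005,6.2,-37.8,-25.2,0.315,0.598,-0.005,6.2,-37.8,-25.2,0.315,0.598,-0.005,6.2,-37.8,-25.2],
  "claw": 0.06,
  "force": 15
}}

```text
clock: 1.9
eef_pos: [523.5, 88.4, 200.2]
eef_rot: [-3.141, -0.662, -0.067]
wrist_force: [0.4, -1.0, 0.2]
finger_gap: 60.2
finger_force: 0.0
```

>>> {"api": "jog_arm", "payload": {
  "plan": [0.01,0,-0.04,0,0,0,0.025,-0.001,-0.08,0,0,0,0.04,-0.002,-0.105,0,0,0,0.045,-0.002,-0.115,0,0,0,0.055,-0.003,-0.115,0,0,0,0.065,-0.004,-0.115,0,0,0,0.075,-0.004,-0.115,0,0,0,0.075,-0.004,-0.115,0,0,0,0.075,-0.004,-0.115,0,0,0]
}}

```text
clock: 2.8
eef_pos: [598.8, 84.6, 85.5]
eef_rot: [-3.141, -0.663, -0.068]
wrist_force: [-0.6, -0.6, 0.5]
finger_gap: 60.2
finger_force: 0.0
```

```bash
cat > look.py <<'E'
import sys,cv2,numpy as np
from cell import camera
i=sys.argv[1]; a=camera("top")[0]; b=camera("scene")[0]; np.savez(f"v{i}.npz",top=a,scene=b)
a=cv2.resize(a[135:245,205:315,::-1],(385,385),interpolation=cv2.INTER_CUBIC); b=cv2.resize(b[170:280,195:315,::-1],(415,385),interpolation=cv2.INTER_CUBIC)
cv2.imwrite(f"pics/v{i}.png",np.hstack([a,b]))
E
python3 look.py 1
```

```text
(no output)
```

View pics/v1.png

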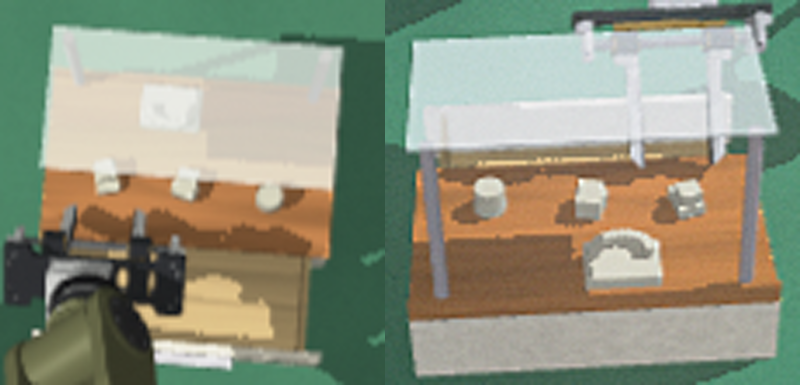

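The fingertips straddle a's line: in the top crop their midpoint is (104,211) and a is at (107,178). I'll slide in and close.

>>> {"api": "jog_arm", "payload": {
  "plan": [0.01,-0.001,-0.001,0,0,0,0.02,-0.001,-0.002,0,0,0,0.03,-0.002,-0.002,0,0,0,0.041,-0.003,-0.002,0,0,0,0.041,-0.003,-0.002,0,0,0,0.041,-0.003,-0.002,0,0,0]
}}

```text
clock: 3.5
eef_pos: [640.0, 82.2, 83.1]
eef_rot: [-3.141, -0.662, -0.067]
wrist_force: [-0.0, 0.1, -0.4]
finger_gap: 60.0
finger_force: 0.0
```

>>> {"api": "jog_arm", "payload": {
  "plan": [0,0,0,0,0,0,0,0,0,0,0,0,0,0,0,0,0,0,0,0,0,0,0,0,0,0,0,0,0,0,0,0,0,0,0,0],
  "claw": 0.005
}}

```text
clock: 4.1
eef_pos: [640.0, 82.3, 83.6]
eef_rot: [-3.141, -0.663, -0.067]
wrist_force: [0.5, 1.1, 0.4]
finger_gap: 24.8
finger_force: 13.9
```

>>> {"api": "jog_arm", "payload": {
  "plan": [0,0,0.008,0,0,0,-0.01,0.001,0.012,0,0,0,-0.03,0.002,0.014,0,0,0,-0.055,0.003,0.014,0,0,0,-0.08,-0.005,0.014,0,0,0,-0.095,-0.015,0.014,0,0,0,-0.097,-0.02,0.012,0,0,0,-0.097,-0.02,0,0,0,0,-0.097,-0.02,-0.02,0,0,0,-0.097,-0.02,-0.04,0,0,0,-0.097,-0.02,-0.052,0,0,0,-0.097,-0.02,-0.058,0,0,0,-0.097,-0.02,-0.058,0,0,0,-0.097,-0.02,-0.058,0,0,0]
}}

```text
clock: 5.5
eef_pos: [547.4, 56.9, 37.9]
eef_rot: [-3.128, -0.642, -0.067]
wrist_force: [-0.2, 0.4, -0.4]
finger_gap: 24.6
finger_force: 13.9
```

>>> {"api": "jog_arm", "payload": {
  "plan": [0,0,0,0,0,0,0,0,0,0,0,0,0,0,0,0,0,0,0,0,0,0,0,0,0,0,0,0,0,0],
  "claw": 0.045
}}

```text
clock: 6.0
eef_pos: [547.1, 56.9, 37.4]
eef_rot: [-3.129, -0.642, -0.065]
wrist_force: [1.0, -0.2, -0.4]
finger_gap: 44.7
finger_force: 0.0
```

>>> {"api": "jog_arm", "payload": {
  "plan": [-0.005,0,0.03,0,0,0,-0.01,0,0.07,0,0,0,-0.01,0,0.1,0,0,0,-0.01,0,0.1,0,0,0,-0.01,0,0.1,0,0,0]
}}

```text
clock: 6.5
eef_pos: [537.6, 56.9, 138.7]
eef_rot: [-3.129, -0.644, -0.066]
wrist_force: [0.4, -0.6, -0.7]
finger_gap: 45.0
finger_force: 0.0
```

```bash
python3 look.py 2; python3 -c "
from cell import manip;print(manip.read_state()['joints'])"
```

```text
[ 0.07277364  0.08524748  2.09762358 -0.21981437  0.32926423  1.88993394]
```

View pics/v2.png

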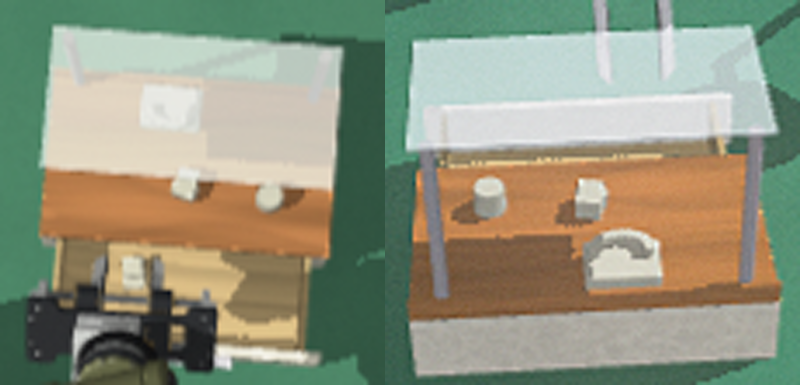

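Offcut a is now in the drawer at (133,271) in the top crop. Next is c, which is turned about -10° further than the station.

>>> {"api": "jog_arm", "payload": {
  "plan": [0.01,-0.02,0.0,0,0,-4,0.025,-0.045,-0.01,0,0,-8,0.04,-0.057,-0.035,0,0,-8,0.05,-0.057,-0.055,0,0,-8,0.059,-0.057,-0.055,0,0,-8,0.059,-0.057,-0.055,0,0,-8,0.059,-0.057,-0.055,0,0,-8],
  "claw": 0.06
}}

```text
clock: 7.3
eef_pos: [595.6, -0.1, 80.7]
eef_rot: [-3.13, -0.639, -0.204]
wrist_force: [0.1, 0.1, 0.9]
finger_gap: 59.7
finger_force: 0.2
```

>>> {"api": "jog_arm", "payload": {
  "plan": [0.0,0,0.003,0,0,0,0.013,-0.001,0.003,0,0,0,0.026,-0.002,0.003,0,0,0,0.039,-0.002,0.003,0,0,0,0.039,-0.002,0.003,0,0,0,0.039,-0.002,0.003,0,0,0]
}}

```text
clock: 7.9
eef_pos: [634.4, -2.0, 84.8]
eef_rot: [-3.129, -0.64, -0.205]
wrist_force: [-0.5, 0.1, 0.2]
finger_gap: 59.8
finger_force: 0.0
```

>>> {"api": "jog_arm", "payload": {
  "plan": [0,0,0,0,0,0,0,0,0,0,0,0,0,0,0,0,0,0,0,0,0,0,0,0,0,0,0,0,0,0,0,0,0,0,0,0],
  "claw": 0.005
}}

```text
clock: 8.5
eef_pos: [635.1, -2.1, 85.4]
eef_rot: [-3.129, -0.641, -0.205]
wrist_force: [-0.7, -0.0, 0.9]
finger_gap: 27.5
finger_force: 15.0
```

>>> {"api": "jog_arm", "payload": {
  "plan": [0,0,0.008,0,0,0,-0.01,0.001,0.012,0,0,0,-0.03,0.002,0.014,0,0,0,-0.055,0.002,0.014,0,0,0,-0.08,0,0.014,0,4,3,-0.092,-0.003,0.014,0,8,6,-0.092,-0.003,0.01,0,12,8,-0.092,-0.003,-0.01,0,12,8,-0.092,-0.003,-0.03,0,12,8,-0.092,-0.003,-0.045,0,12,8,-0.092,-0.003,-0.055,0,12,8,-0.092,-0.003,-0.055,0,12,8,-0.092,-0.003,-0.055,0,12,8]
}}

```text
clock: 9.8
eef_pos: [543.2, -5.1, 31.0]
eef_rot: [3.123, -0.434, -0.049]
wrist_force: [-0.0, -0.4, -0.1]
finger_gap: 27.4
finger_force: 15.0
```

>>> {"api": "jog_arm", "payload": {
  "plan": [0,0,0,0,0,0,0,0,0,0,0,0,0,0,0,0,0,0,0,0,0,0,0,0,0,0,0,0,0,0],
  "claw": 0.045
}}

```text
clock: 10.3
eef_pos: [543.2, -5.1, 30.5]
eef_rot: [3.123, -0.434, -0.049]
wrist_force: [-0.1, 0.9, -0.3]
finger_gap: 44.6
finger_force: 0.0
```

>>> {"api": "jog_arm", "payload": {
  "plan": [-0.005,0,0.03,0,0,0,-0.01,0,0.07,0,0,0,-0.01,0,0.1,0,-4,0,-0.01,0,0.1,0,-8,0,-0.01,0,0.1,0,-12,0,-0.01,0,0.1,0,-12,0]
}}

```text
clock: 10.9
eef_pos: [531.9, -5.0, 129.6]
eef_rot: [3.136, -0.642, -0.056]
wrist_force: [-0.6, 0.6, 0.0]
finger_gap: 44.8
finger_force: 0.0
```

```bash
python3 look.py 3; python3 -c "
from cell import manip;print(manip.read_state()['joints'])"
```

```text
[-0.08422068  0.07666824  2.12453281  0.03929749  0.29945993  1.51014757]
```

View pics/v3.png

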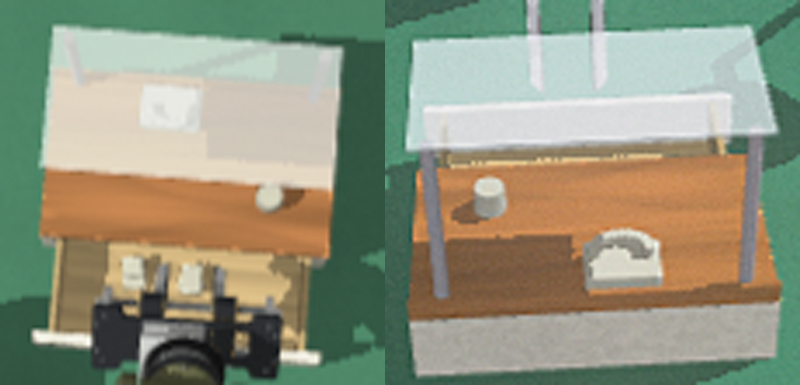

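Offcuts a and c are both in the drawer. Now b.

>>> {"api": "jog_arm", "payload": {
  "plan": [0.005,-0.03,0.0,0,0,0,0.015,-0.06,-0.005,0,0,0,0.03,-0.08,-0.02,0,0,0,0.045,-0.082,-0.04,0,0,0,0.05,-0.082,-0.044,0,0,0,0.051,-0.082,-0.044,0,0,0,0.051,-0.082,-0.044,0,0,0],
  "claw": 0.06
}}

```text
clock: 11.7
eef_pos: [584.3, -86.5, 87.0]
eef_rot: [3.136, -0.643, -0.055]
wrist_force: [0.6, 0.4, 0.5]
finger_gap: 60.0
finger_force: 0.0
```

>>> {"api": "jog_arm", "payload": {
  "plan": [0.01,-0.001,-0.003,0,0,0,0.022,-0.002,-0.003,0,0,0,0.033,-0.003,-0.003,0,0,0,0.037,-0.003,-0.003,0,0,0,0.037,-0.003,-0.003,0,0,0,0.037,-0.003,-0.003,0,0,0]
}}

```text
clock: 12.3
eef_pos: [620.9, -90.0, 83.3]
eef_rot: [3.136, -0.643, -0.055]
wrist_force: [-0.5, 0.2, -0.2]
finger_gap: 59.9
finger_force: 0.0
```

>>> {"api": "jog_arm", "payload": {
  "plan": [0,0,0,0,0,0,0,0,0,0,0,0,0,0,0,0,0,0,0,0,0,0,0,0,0,0,0,0,0,0,0,0,0,0,0,0],
  "claw": 0.005
}}

```text
clock: 12.9
eef_pos: [621.1, -90.1, 83.3]
eef_rot: [3.136, -0.643, -0.055]
wrist_force: [-0.5, -0.2, 0.6]
finger_gap: 28.3
finger_force: 15.0
```

>>> {"api": "jog_arm", "payload": {
  "plan": [0,0,0.008,0,0,0,-0.01,0.001,0.012,0,0,0,-0.03,0.003,0.014,0,0,0,-0.055,0.01,0.014,0,0,0,-0.075,0.018,0.014,0,4,0,-0.081,0.022,0.014,0,8,0,-0.081,0.022,0.01,0,12,0,-0.081,0.022,-0.01,0,12,0,-0.081,0.022,-0.03,0,12,0,-0.081,0.022,-0.045,0,12,0,-0.081,0.022,-0.054,0,12,0,-0.081,0.022,-0.054,0,12,0,-0.081,0.022,-0.054,0,12,0]
}}

```text
clock: 14.2
eef_pos: [540.3, -68.2, 30.0]
eef_rot: [3.123, -0.434, -0.049]
wrist_force: [0.0, -0.8, -0.9]
finger_gap: 27.9
finger_force: 14.9
```

>>> {"api": "jog_arm", "payload": {
  "plan": [0,0,0,0,0,0,0,0,0,0,0,0,0,0,0,0,0,0,0,0,0,0,0,0,0,0,0,0,0,0],
  "claw": 0.045
}}

```text
clock: 14.7
eef_pos: [540.2, -68.1, 29.5]
eef_rot: [3.123, -0.434, -0.049]
wrist_force: [1.3, -0.3, 0.7]
finger_gap: 44.8
finger_force: 0.0
```

>>> {"api": "jog_arm", "payload": {
  "plan": [-0.005,0,0.03,0,0,0,-0.01,0,0.07,0,0,0,-0.03,0.02,0.11,0,8,0,-0.07,0.04,0.13,0,16,0,-0.12,0.06,0.13,0,24,0,-0.16,0.08,0.13,0,25,0,-0.16,0.08,0.13,0,25,0,-0.16,0.08,0.13,0,25,0]
}}

```text
clock: 15.5
eef_pos: [379.9, 12.3, 159.7]
eef_rot: [3.103, 0.001, -0.043]
wrist_force: [0.2, -0.0, 0.1]
finger_gap: 45.1
finger_force: 0.0
```

```bash
python3 look.py 4; python3 -c "
from cell import manip;print(manip.read_state()['joints'])"
```

```text
[-0.03802882 -0.03297811  2.01199348 -0.0423854   1.1640782   1.5939782 ]
```

View pics/v4.png

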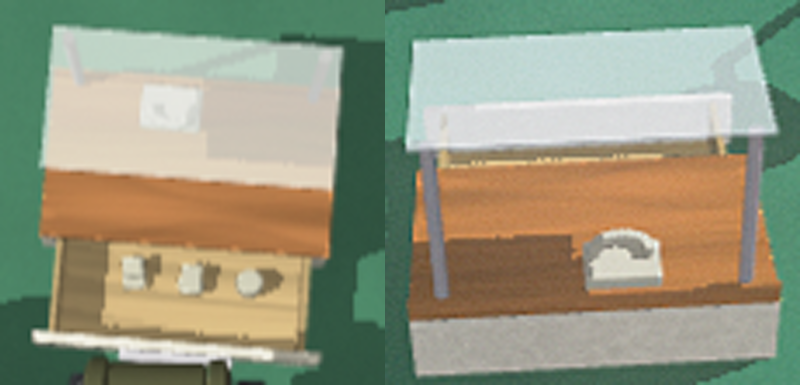

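All three offcuts are in the drawer, at about row 272 in the top crop, and the deck holds only the cast. I'll move down in front of the grip strip.

>>> {"api": "jog_arm", "payload": {
  "plan": [0.005,0,-0.03,0,-5,-1,0.01,-0.002,-0.065,0,-10,-1.5,0.015,-0.003,-0.1,0,-15,-1.5,0.02,-0.003,-0.117,0,-15,-1.5,0.02,-0.003,-0.117,0,-15,-1.5,0.02,-0.003,-0.117,0,-15,-1.5]
}}

```text
clock: 16.2
eef_pos: [400.8, 8.5, 42.7]
eef_rot: [3.118, -0.259, -0.073]
wrist_force: [0.2, -0.2, 0.5]
finger_gap: 45.2
finger_force: 0.0
```

>>> {"api": "jog_arm", "payload": {
  "plan": [0.015,0,0,0,0,0,0.025,-0.001,0,0,0,0,0.03,-0.001,0,0,0,0,0.035,-0.001,0,0,0,0,0.04,-0.002,0,0,0,0,0.046,-0.002,0,0,0,0,0.052,-0.002,0,0,0,0,0.058,-0.003,0,0,0,0,0.064,-0.003,0,0,0,0,0.07,-0.004,0,0,0,0]
}}

```text
clock: 17.2
eef_pos: [470.6, 4.9, 42.3]
eef_rot: [3.118, -0.259, -0.073]
wrist_force: [-2.1, 1.9, 0.1]
finger_gap: 44.9
finger_force: 0.9
```

>>> {"api": "jog_arm", "payload": {
  "plan": [0.007,0,0,0,0,0,0.014,-0.001,0,0,0,0,0.021,-0.001,0,0,0,0,0.028,-0.002,0,0,0,0,0.035,-0.002,0,0,0,0,0.041,-0.003,0,0,0,0,0.041,-0.003,0,0,0,0]
}}

```text
clock: 17.9
eef_pos: [512.1, 1.8, 42.5]
eef_rot: [3.118, -0.26, -0.073]
wrist_force: [-0.2, -0.7, -0.1]
finger_gap: 44.8
finger_force: 0.0
```

```bash
python3 look.py 5; python3 -c "
from cell import manip;s=manip.read_state();print(s['joints'],s['wrist_force'])"
```

```text
[-0.0528259   0.30550735  1.97261104 -0.05028805  0.60493408  1.63145598] [-0.18682315 -0.37851348  0.88235934]
```

View pics/v5.png

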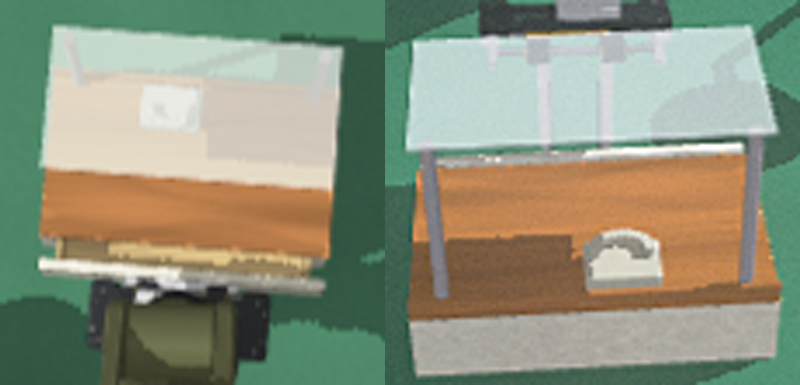

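The drawer is about 20 mm from shut and the panel is square to the casing. I'll push through the catch.

>>> {"api": "jog_arm", "payload": {
  "plan": [0.005,0,0,0,0,0,0.01,-0.001,0,0,0,0,0.014,-0.001,0,0,0,0,0.018,-0.001,0,0,0,0,0.021,-0.001,0,0,0,0,0.021,-0.001,0,0,0,0]
}}

```text
clock: 18.6
eef_pos: [532.7, 0.8, 42.4]
eef_rot: [3.118, -0.26, -0.073]
wrist_force: [-0.1, 0.1, -0.2]
finger_gap: 44.7
finger_force: 0.0
```

>>> {"api": "jog_arm", "payload": {
  "plan": [0.002,0,0,0,0,0,0.003,0,0,0,0,0,0.004,0,0,0,0,0,0.004,0,0,0,0,0]
}}

```text
clock: 19.0
eef_pos: [535.9, 0.8, 42.2]
eef_rot: [3.118, -0.259, -0.073]
wrist_force: [-3.7, -1.2, 2.6]
finger_gap: 45.0
finger_force: 1.8
```

>>> {"api": "jog_arm", "payload": {
  "plan": [0.001,0,0,0,0,0,0.002,0,0,0,0,0,0.002,0,0,0,0,0]
}}

```text
clock: 19.3
eef_pos: [536.5, 0.8, 41.9]
eef_rot: [3.118, -0.255, -0.073]
wrist_force: [-17.2, -1.8, 11.8]
finger_gap: 45.1
finger_force: 8.5
```

Force rises steeply there, so that is the hard stop. I'll back off and check.

>>> {"api": "jog_arm", "payload": {
  "plan": [-0.01,0,0,0,0,0,-0.03,0,0,0,0,0,-0.07,0,0.01,0,0,0,-0.11,0,0.04,0,0,0,-0.15,0,0.08,0,0,0,-0.18,0,0.1,0,0,0,-0.18,0,0.1,0,0,0]
}}

```text
clock: 20.0
eef_pos: [357.4, 1.0, 146.2]
eef_rot: [3.118, -0.269, -0.073]
wrist_force: [0.8, -0.5, -0.2]
finger_gap: 44.6
finger_force: 0.0
```

```bash
python3 look.py 6
```

```text
(no output)
```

View pics/v6.png

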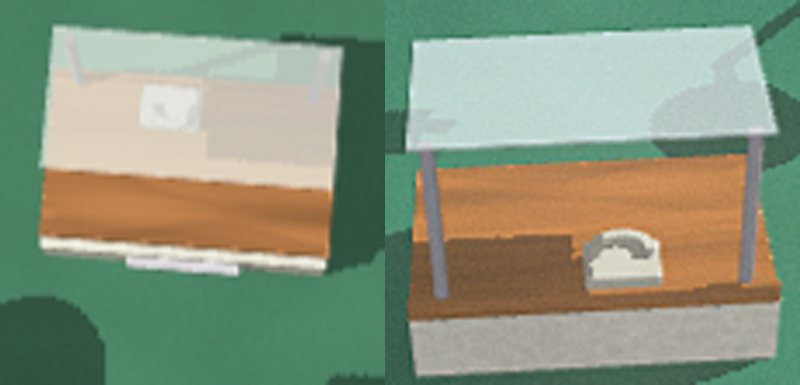

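The panel sits flush against the casing, with the grip at (183,268) in the top crop, and the cast has not moved.

```bash
python3 -c "
from cell import manip;print(manip.sign_off())"
```

```text
the job is handed in; nothing more can be done
None
```

I moved all three offcuts into the drawer and pushed it shut to its hard stop; the last pictures show the cast where it was, I saw no sign of contact with the shield, and the job was handed in at about 20 s.

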